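# Match the tilt of two stage lights

### The arm

A 6-joint arm with a two-finger parallel gripper is mounted at the origin on the work surface. World frame = base frame: x ahead of the robot, y to its left, z up, the work surface at z = 0. Lengths are in m, angles in rad, forces in N, time in s.
With the tool pointing down it reaches from about 0.3 to 0.875 m from the base axis. Payload 6.4 kg.
Tool frame: the origin (TCP) lies midway between the tips of the shut fingers; the grasp point (between the pads) lies 19 mm behind it (ctrl.grip_point_offset is the distance from the TCP to the grasp point, in m); z points along the fingers, y is the line along which they close (so a half turn about z gives the same grasp; the last joint's range is limited). The gripper opens to 85 mm and grips with 20 to 120 N. Pads are 22 mm wide; open, the fingers measure 114 mm over their backs; the gripper's body (76 mm by 85 mm) begins 54 mm behind the grasp point. The pads swing forward as they close: fully open they stand 13 mm farther back than shut.
Start: joints at [0.938, 0.181, 1.607, -0, 1.354, -0.206], TCP at [0.238, 0.523, 0.231] pointing down, gripper open.
Joint ranges: [-2.99, 2.99], [-0.89, 2.07], [0.3, 2.58], [-1.14, 4.28], [0, 2.63], [-3.12, 3.12]. Speed limits (rad/s): [2.57, 2.57, 3.01, 3.14, 3.14, 3.14].

### API

Orientations are given as a unit quaternion [x, y, z, w].
In Python, from station import ctrl gives the robot as it stands. The module is installed in compiled form; this text tells all that it offers.
- The arm moves only by the tool servo_tool, never from a script. Its argument "motion" is a list of rows, each a list of 3 entries, a list of its own where there are three numbers: the gripper's target within -1 to 1 (fully open at 1, half-way at 0, shut at -1), then the shift along the tool's x, y, z in mm, then the turn, a rotation vector about the tool's x, y, z in rad. In form: [[claw, [x, y, z], [wx, wy, wz]], ...]. A call has 1 to 20 rows; each row shifts and turns the commanded pose from where the row before left it, along the tool's axes as they then stand; what a row does not reach is not made up. A row lasts 1/10 s, in which the tool goes at most 50 mm and 8.59 degrees, less where a joint would pass 70% of its speed; a pose out of reach is approached as far as the arm can. A call with a gripper value outside its range is refused whole. The fingers move at their own pace and stop on an object; "newtons" is the grip in N (left out, the last holds). Time passes only in rows, so rows that do not move let the fingers close. It gives the time, the measured TCP pose, the force, the opening and the grip force at its end, in the units of the state.
- ctrl.observe(): the state, without advancing time (a new reading comes with each control period).
- ctrl.read_camera(name): name is "side" or "top"; returns a dict with "color" (480x640x3 uint8, red, green, blue), "depth" (480x640 float32, m along the optical axis (not along the pixel's ray), 0 where there is no reading), "mtx" (3x3 intrinsics, pixels), "T" (4x4, takes a point from camera to world coordinates). Camera axes: x right, y down, z forward; pixel columns grow to the right and rows downward; lengths in m; the calibration is good to about 2 mm. A picture is of the moment at which its call begins.
- ctrl.job_done(): hands the job in; it is judged then, once.
The state is a dict: "t": time; "q": joint angles; "joint_velocities": joint speeds; "joint_torque": joint torques, N m; "tcp_pos": TCP position; "eef_rot": TCP orientation; "ft_force": force on the tool from outside, world axes, zero at the start; "wrist_torque": the same for the moment, N m; "grip_width": opening from 0.0 (shut) to 1.0 (fully open); "grasp_force": force on a finger pad.
Only numpy, scipy, OpenCV 4.12 (cv2) and the standard library are available. Lean on these libraries where they do the work, as an engineer would, in place of code of your own. Each camera call takes 0.05 s, during which the arm holds its last target. There are 200 camera calls.

### The job

On the bench a lighting bar carries two stage lights side by side: one with a round body, one with a square body. The square light is already set; tilt the round light on its stiff hinge, without jerking it, until it points up at the same angle as the square one (within about five degrees). Then let go and watch for two seconds that it stays there; leave the square light, the cup, the can and the glue stick alone.

Things in the scene. Friction and masses are not known exactly. Their poses are not given: they have to be found in the camera images.
- spot_head (a joint): tilt of the round light's head, the one to set, rad: 0 = beam level, positive = beam pointing up (lens end up, its grip tab leaning back to the rear), negative = beam down. Stops at -0.8 and 1.2; a friction hinge (about 0.5 N m, some 5 N at the grip tab) that stays where it is left. It starts below level to slightly above (-0.6 to 0.1)
- flood_head (a joint): tilt of the square light's head, measured in the same way; already set, between 0.35 and 0.8, a like friction hinge; not to be moved
- spot_hinge (a point): centre of the round light's hinge, 150 mm above the bench, on the axis of its head: a black cylinder 100 mm in diameter and 130 mm long (front rim 110 mm in diameter), lens at the front, in a U-shaped steel yoke (150 mm across, its arms ending 14 mm above the hinge, side knobs out to 178 mm overall). Axes turn with the head: x along the beam out of the lens, y along the hinge axis, z out of the head's top to the grip tab. The lens looks roughly away from the robot
- spot_grip (a point): point on the round light's grip tab, 98 mm from the hinge centre along head z, 20 mm below the tab's free end. Tab: bare aluminium upright on the head's top over the hinge, 12 mm thick (along hinge axis y), 26 mm wide (x), 68 mm clear of the body; axes as spot_hinge. Push it, or pinch its 12 mm; pinched by a hand that does not tilt with it, it turns and slips: the head lags up to 0.15 rad
- flood_hinge (a point): centre of the square light's hinge, 150 mm above the bench: a black box 85 mm long (along the beam), 120 mm wide, 100 mm high, in the same yoke and with the same grip tab, 270 mm to one side of the round light (either side) on the same bar, hinge axes in line. Axes as for spot_hinge
- flood_grip (a point): point on the square light's grip tab, as spot_grip
- bar: dark steel plate 140 x 460 x 12 mm bolted to the bench, origin under its centre, x across it roughly away from the robot, y along it (the direction of both hinge axes)
- coffee: black paper coffee cup with a white lid, 85 mm wide, 111 mm high, origin under its centre, standing loose on the bench; not to be disturbed
- can: drinks can 58 mm in diameter, 135 mm high, origin under its centre, standing loose; not to be disturbed
- glue: white glue stick with a black cap standing loose, 31 mm in diameter, 94 mm high, origin under its centre; not to be disturbed

How it is judged:
On the way:
1. the round light, let go, holds the square light's tilt by itself for 1 s (angle between the x axis of spot_hinge and the x axis of flood_hinge, either way round below 0.105 rad and contact force between anything else and spot_head below 0.3 N), for 1 s.
At the end, for the whole second after the job is handed in: the round light's tilt is within 0.105 rad (6 degrees) of the square light's, at rest (below 0.03 rad/s) with nothing touching it; the square light's grip tab is within 8 mm of where it was; cup, can and glue stick stand upright (within 0.2 rad) and within 30 mm of their places (all of step 1 and velocity of joint spot_head between -0.03 and 0.03 rad/s and distance of flood_grip from where it was at the start of the episode below 0.008 m and distance of each of coffee, can, glue from where it was at the start of the episode below 0.03 m and angle between each of coffee, can, glue's own z axis and vertical below 0.2 rad).
It fails at once if the round light is jerked: its hinge turns faster than 5 rad/s (velocity of joint spot_head above 5 rad/s or velocity of joint spot_head below -5 rad/s).
It fails at once if the square light is moved (its grip tab by more than 8 mm) (distance of flood_grip from where it was at the start of the episode above 0.008 m).
It fails at once if cup, can or glue stick moved by more than 30 mm or tipped (distance of any of coffee, can, glue from where it was at the start of the episode above 0.03 m or angle between any of coffee, can, glue's own z axis and vertical above 0.2 rad).
It also fails if it takes over 40 s, if anything falls off the work surface, if the arm or the gripper's body presses on something with over 40 N, if the wrist force passes 120 N, or if a joint passes its speed limit or range.

## Working session

There is one attempt and no reset: what is moved stays moved. The work goes in short steps, Python scripts to look and compute and a tool call to move; the robot and the scene stay as the last step left them, time stands still between calls to the robot, and variables do not carry over. Pictures are saved under pics/ and viewed, at most 10 in all, crops included, and the job is handed in when it is done.

Besides the shell and the picture viewer there is one more tool, called after "Emit:" as name([rows], argument=value, ...), one row to a line, values as JSON. servo_tool: Moves the arm, as the interface text tells. Its arguments: {"type":"object","properties":{"motion":{"type":"array"},"newtons":{"type":"number"}},"required":["motion"]}

```bash
mkdir -p pics
cat > h.py <<'E'
import numpy as np, cv2
from station import ctrl
def cam(n):
    c=ctrl.read_camera(n); d=c["depth"]; v,u=np.mgrid[0:480,0:640]
    P=np.stack([u,v,np.ones_like(u)],-1)@np.linalg.inv(c["mtx"]).T*d[...,None]
    return c["color"],d,P@c["T"][:3,:3].T+c["T"][:3,3],c
def save(n,im): cv2.imwrite(f"pics/{n}.png",im[...,::-1])
E
python3 - <<'E'
from h import *
for n in("side","top"):
    col,d,W,c=cam(n); save(n+"1",col); np.savez(n+"1.npz",col=col,d=d,W=W,T=c["T"],K=c["mtx"]); print(n,c["T"].round(3).tolist())
s=ctrl.observe();print(s)
E
```

```text
side [[0.934, -0.228, 0.275, 0.305], [-0.356, -0.629, 0.691, -0.618], [0.015, -0.744, -0.668, 0.792], [0.0, 0.0, 0.0, 1.0]]
top [[0.005, -0.996, 0.084, 0.49], [-1.0, -0.005, -0.001, 0.024], [0.002, -0.084, -0.996, 0.89], [0.0, 0.0, 0.0, 1.0]]
{'t': 0.1, 'q': array([ 9.37703332e-01,  1.81481538e-01,  1.60789732e+00,  3.80560962e-06,
        1.35378148e+00, -2.06308203e-01]), 'joint_velocities': array([ 9.81355187e-05, -7.33809703e-04, -2.71124840e-03,  3.11799362e-04,
        7.13834586e-04,  6.32681964e-04]), 'joint_torque': array([ 2.23220122e-03, -4.45873976e+01, -3.52242279e+01, -1.65140286e-04,
        4.06962048e-03, -2.16488093e-05]), 'tcp_pos': array([0.23771248, 0.52302874, 0.23047108]), 'eef_rot': array([ 2.11776899e-01,  9.77317722e-01, -7.15056995e-04, -3.21102490e-04]), 'ft_force': array([0.16621258, 0.30012808, 0.29443356]), 'wrist_torque': array([ 0.00788348, -0.0247269 , -0.04422613]), 'grasp_force': 0.0, 'grip_width': 0.9995765365715499}
```

View pics/side1.png

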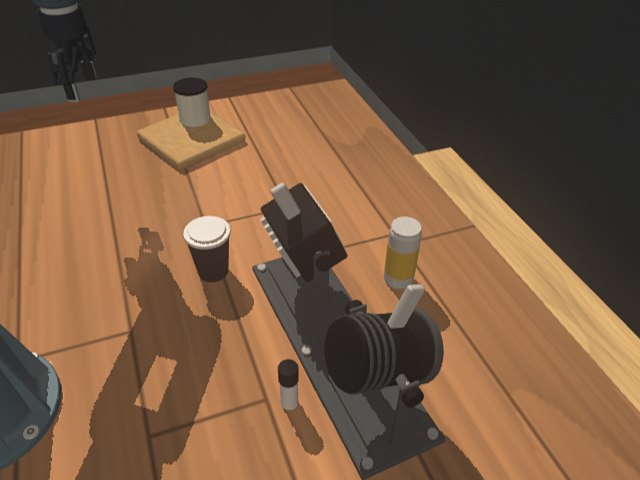

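View pics/top1.png

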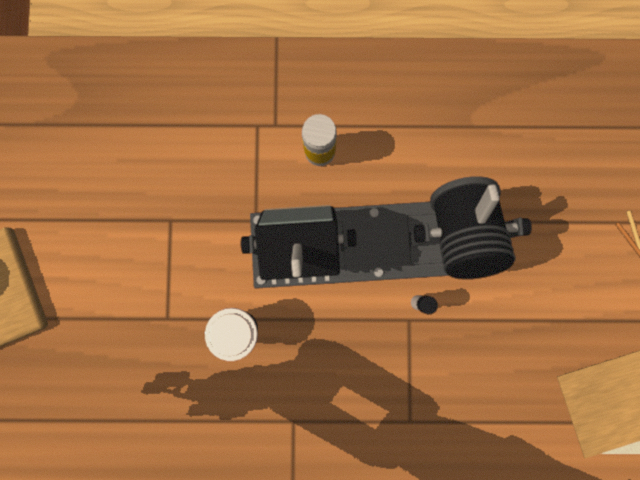

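The side view shows the square light at (300,235), its tab tip at (283,190) leaning back. The round light is at (385,350), its tab at (405,305) leaning forward. The top view shows the round tab at (487,203), the square tab at (297,260), the glue at (427,305), the cup at (231,335) and the can at (320,140). Next I measure the tabs from depth.

```bash
cat > meas.py <<'E'
from h import *
def tabs(W,col,ys,ye,hy):
    pass
def cloud(data,u0,u1,v0,v1,thr=95):
    col,W=data["col"],data["W"]; m=np.zeros(col.shape[:2],bool); m[v0:v1,u0:u1]=1
    m&=(col.min(2)>thr)&(W[...,2]>0.19)&(np.ptp(col.astype(int),axis=2)<40)
    return W[m]
E
python3 - <<'E'
from meas import *
S=np.load("side1.npz");T=np.load("top1.npz")
for n,D,b in(("flood side",S,(268,305,180,240)),("flood top",T,(285,308,240,280)),("spot side",S,(385,428,280,332)),("spot top",T,(470,502,180,226))):
    P=cloud(D,*b); 
    if len(P)<5: print(n,len(P)); continue
    i=P[:,2].argmax(); c=P.mean(0); w,v=np.linalg.eigh(np.cov(P.T)); a=v[:,2]*np.sign(v[2,2])
    print(n,len(P),c.round(3),"axis",a.round(3),"lean back",np.arctan2(-a[0],a[2]).round(3),"zmax",P[i].round(3),P.min(0).round(3),P.max(0).round(3), np.sqrt(w).round(4))
# bar / objects from top
W=T["W"];c=T["col"]
for n,(u,v) in dict(barA=(262,280),barTL=(256,210),barM=(375,213),barM2=(378,272),knobL=(246,244),knobR=(524,227),knobm=(350,237),knobm2=(420,233),coffee=(231,335),can=(320,130),glue=(428,305),rim=(470,182)).items(): print(n,W[v,u].round(3),c[v,u])
E
```

```text
flood side 473 [0.51  0.058 0.235] axis [-0.248 -0.71   0.659] lean back 0.359 zmax [ 0.305 -0.618  0.792] [ 0.305 -0.618  0.195] [0.564 0.12  0.792] [0.0066 0.0152 0.0604]
flood top 189 [0.508 0.064 0.257] axis [-0.058 -0.065  0.996] lean back 0.058 zmax [0.49  0.024 0.89 ] [0.49  0.024 0.19 ] [0.536 0.074 0.89 ] [0.0027 0.0113 0.0678]
spot side 764 [ 0.587 -0.205  0.238] axis [-0.338 -0.524  0.782] lean back 0.408 zmax [ 0.305 -0.618  0.792] [ 0.305 -0.618  0.192] [ 0.614 -0.181  0.792] [0.0058 0.0174 0.0555]
spot top 485 [ 0.591 -0.196  0.245] axis [-0.113  0.299  0.948] lean back 0.119 zmax [0.49  0.024 0.89 ] [ 0.49  -0.206  0.196] [0.614 0.024 0.89 ] [0.0051 0.0136 0.0726]
barA [0.483 0.138 0.016] [144 133 121]
barTL [ 0.614  0.154 -0.001] [119  81  49]
barM [ 0.607 -0.068  0.016] [105  99  92]
barM2 [ 0.499 -0.073  0.017] [176 165 149]
knobL [0.539 0.145 0.163] [36 32 31]
knobR [ 0.567 -0.281  0.163] [36 32 26]
knobm [ 0.55  -0.014  0.166] [18 26 25]
knobm2 [ 0.557 -0.121  0.162] [38 40 37]
coffee [0.396 0.175 0.11 ] [231 220 199]
can [0.726 0.033 0.135] [202 188 169]
glue [ 0.444 -0.147  0.093] [39 37 40]
rim [ 0.633 -0.193  0.182] [73 71 69]
```

```bash
cat > meas.py <<'E'
from h import *
HF=np.array([.5445,.0655,.150]);HS=np.array([.562,-.201,.150])
ex=np.array([.998,.066,0]);ey=np.array([-.066,.998,0])
def tab(W,col,H):
    "tilt of a tab from points near the head's mid plane, outside the body radius"
    R=(W-H); x=R@ex;y=R@ey;z=R[...,2]; r=np.hypot(x,z)
    m=(abs(y)<.014)&(r>.075)&(r<.128)&(z>0)&(W[...,2]<.35)&(col.min(2)>70)&(np.ptp(col.astype(int),axis=2)<60)
    p=np.stack([x[m],z[m]],1).astype(np.float32)
    if len(p)<20: return len(p)
    rc=cv2.minAreaRect(p); b=cv2.boxPoints(rc); s=sorted(range(4),key=lambda i:np.linalg.norm(b[i]))
    d=(b[s[2]]+b[s[3]]-b[s[0]]-b[s[1]])/2; top=(b[s[2]]+b[s[3]])/2
    return len(p),"long side",round(float(np.arctan2(-d[0],d[1])),3),"from hinge to top",round(float(np.arctan2(-top[0],top[1])),3),"median",round(float(np.median(np.arctan2(-p[:,0],p[:,1]))),3),"rmax",round(float(np.linalg.norm(top)),3),"w,h",np.round(rc[1],3),"y",np.round(np.percentile(y[m],[5,50,95]),4)
def plane(W,box):
    P=W[box[2]:box[3],box[0]:box[1]].reshape(-1,3); n=np.linalg.svd(P-P.mean(0),full_matrices=False)[2][2]; n*=np.sign(n[2]); return n.round(3),round(float(np.arctan2(-n@ex,n[2])),3)
E
python3 - <<'E'
from meas import *
for k in("side1","top1"):
    D=np.load(k+".npz")
    for n,H in(("flood",HF),("spot",HS)): print(k,n,tab(D["W"],D["col"],H))
D=np.load("top1.npz"); print("flood top planes",plane(D["W"],(265,286,230,262)),plane(D["W"],(308,330,230,262)))
E
```

```text
side1 flood (388, 'long side', 0.384, 'from hinge to top', 0.387, 'median', 0.388, 'rmax', 0.12, 'w,h', array([0.025, 0.045]), 'y', array([-0.0053, -0.0028,  0.0027]))
side1 spot (644, 'long side', -0.345, 'from hinge to top', -0.388, 'median', -0.321, 'rmax', 0.12, 'w,h', array([0.067, 0.122]), 'y', array([-0.007 , -0.0049,  0.0044]))
top1 flood (218, 'long side', 0.921, 'from hinge to top', 0.409, 'median', 0.331, 'rmax', 0.122, 'w,h', array([0.022, 0.049]), 'y', array([-0.005 , -0.0002,  0.0047]))
top1 spot (435, 'long side', -0.37, 'from hinge to top', -0.409, 'median', -0.337, 'rmax', 0.12, 'w,h', array([0.069, 0.121]), 'y', array([-0.0057,  0.002 ,  0.0084]))
flood top planes (array([-0.015,  0.994,  0.107]), -0.443) (array([-0.005,  1.   ,  0.011]), -1.397)
```

Emit:
servo_tool([
  [-1, [0, 0, -22], [0, 0, -0.0988]],
  [-1, [0, 0, -22], [0, 0, -0.0988]],
  [-1, [0, 0, -22], [0, 0, -0.0988]],
  [-1, [0, 0, -22], [0, 0, -0.0988]],
  [-1, [0, 0, -22], [0, 0, -0.0988]],
  [-1, [0, 0, 0], [0, 0, 0]],
], newtons=60)

```text
t: 0.7
tcp_pos: [0.2388, 0.5245, 0.3446]
eef_rot: [-0.034, 0.999, 0.002, 0.002]
ft_force: [-0.6, -0.1, -0.1]
grip_width: 0.005
grasp_force: 0.0
```

```bash
cat > go.py <<'E'
from meas import *
from scipy.spatial.transform import Rotation as R
import sys
def go(H,off):
    s=ctrl.observe(); M=R.from_quat(s["eef_rot"]).as_matrix(); p=s["tcp_pos"]
    g=H+np.array(off)@np.array([ex,ey,[0,0,1]])
    print("t",s["t"],"rel to hinge",((p-H)@np.array([ex,ey,[0,0,1]]).T*1e3).round(1),"shift tool mm",(M.T@(g-p)*1e3).round(1),"toolx.ex",(M.T@ex).round(3),"w",s["grip_width"],"F",s["ft_force"].round(2))
E
python3 -c "
from go import *
go(HS,[.095,0,.19])"
```

```text
t 0.7 rel to hinge [-274.7  745.4  194.6] shift tool mm [-367.7 -746.2    2.8] toolx.ex [-1.    -0.003  0.004] w 0.0046490508806765005 F [-0.57 -0.08 -0.14]
```

Emit:
servo_tool([
  [-1, [-19.4, -39.3, 0], [0, 0, 0]],
  [-1, [-19.4, -39.3, 0], [0, 0, 0]],
  [-1, [-19.4, -39.3, 0], [0, 0, 0]],
  [-1, [-19.4, -39.3, 0], [0, 0, 0]],
  [-1, [-19.4, -39.3, 0], [0, 0, 0]],
  [-1, [-19.4, -39.3, 0], [0, 0, 0]],
  [-1, [-19.4, -39.3, 0], [0, 0, 0]],
  [-1, [-19.4, -39.3, 0], [0, 0, 0]],
  [-1, [-19.4, -39.3, 0], [0, 0, 0]],
  [-1, [-19.4, -39.3, 0], [0, 0, 0]],
  [-1, [-19.4, -39.3, 0], [0, 0, 0]],
  [-1, [-19.4, -39.3, 0], [0, 0, 0]],
  [-1, [-19.4, -39.3, 0], [0, 0, 0]],
  [-1, [-19.4, -39.3, 0], [0, 0, 0]],
  [-1, [-19.4, -39.3, 0], [0, 0, 0]],
  [-1, [-19.4, -39.3, 0], [0, 0, 0]],
  [-1, [-19.4, -39.3, 0], [0, 0, 0]],
  [-1, [-19.4, -39.3, 0], [0, 0, 0]],
  [-1, [-19.4, -39.3, 0], [0, 0, 0]],
  [-1, [0, 0, 0], [0, 0, 0]],
])

```text
t: 2.7
tcp_pos: [0.6563, -0.2018, 0.3366]
eef_rot: [-0.03, 1.0, 0.0, -0.002]
ft_force: [-0.9, 0.3, -0.1]
grip_width: 0.003
grasp_force: 0.0
```

```bash
python3 -c "
from go import *
go(HS,[.095,0,.09])
col,d,W,c=cam('side'); save('side2',col); print(tab(W,col,HS))"
```

```text
t 2.7 rel to hinge [ 94.   -7.1 186.6] shift tool mm [-1.4  7.  96.6] toolx.ex [-1.     0.006 -0.004] w 0.0028153060533847815 F [-0.92  0.35 -0.09]
(621, 'long side', -0.347, 'from hinge to top', -0.384, 'median', -0.316, 'rmax', 0.12, 'w,h', array([0.067, 0.122]), 'y', array([-0.0069, -0.0049,  0.0042]))
```

View pics/side2.png

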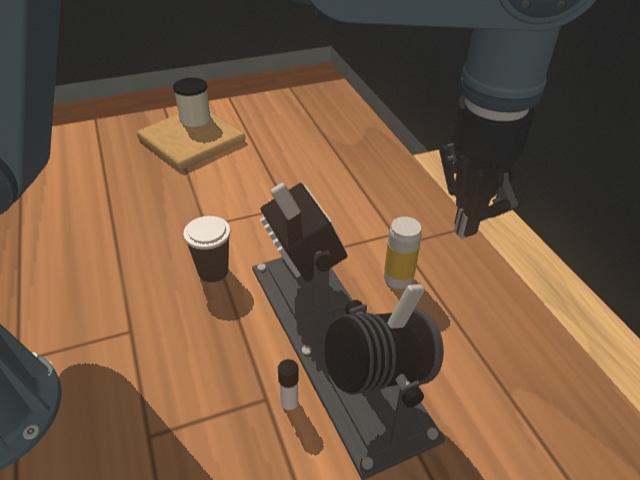

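The shut fingers show at (465,230), ahead of and above the tab at (405,305), with the path down clear. I'll descend and make contact gently.

Emit:
servo_tool([
  [-1, [0, 1.4, 20], [0, 0, 0]],
  [-1, [0, 1.4, 20], [0, 0, 0]],
  [-1, [0, 1.4, 20], [0, 0, 0]],
  [-1, [0, 1.4, 20], [0, 0, 0]],
  [-1, [0, 1.4, 16], [0, 0, 0]],
  [-1, [0, 0, 0], [0, 0, 0]],
  [-1, [6, 0, 0], [0, 0, 0]],
  [-1, [6, 0, 0], [0, 0, 0]],
  [-1, [6, 0, 0], [0, 0, 0]],
  [-1, [6, 0, 0], [0, 0, 0]],
  [-1, [6, 0, 0], [0, 0, 0]],
  [-1, [5, 0, 0], [0, 0, 0]],
  [-1, [5, 0, 0], [0, 0, 0]],
  [-1, [5, 0, 0], [0, 0, 0]],
  [-1, [5, 0, 0], [0, 0, 0]],
  [-1, [0, 0, 0], [0, 0, 0]],
])

```text
t: 4.35
tcp_pos: [0.6069, -0.1939, 0.2477]
eef_rot: [-0.033, 0.999, -0.001, 0.003]
ft_force: [4.8, 0.3, 3.3]
grip_width: 0.0
grasp_force: 2.6
```

```bash
python3 -c "
from go import *
go(HS,[0,0,.09])
for k in('side','top'):
  col,d,W,c=cam(k); save(k+'3',col); print(tab(W,col,HS))"
```

```text
t 4.35 rel to hinge [45.3  4.1 97.7] shift tool mm [45.4 -4.1  7.5] toolx.ex [-1.    -0.001  0.006] w 0.00047513587668218356 F [4.82 0.29 3.29]
(755, 'long side', -0.169, 'from hinge to top', -0.213, 'median', -0.18, 'rmax', 0.127, 'w,h', array([0.075, 0.122]), 'y', array([-0.0072, -0.0048,  0.0089]))
17
```

View pics/side3.png

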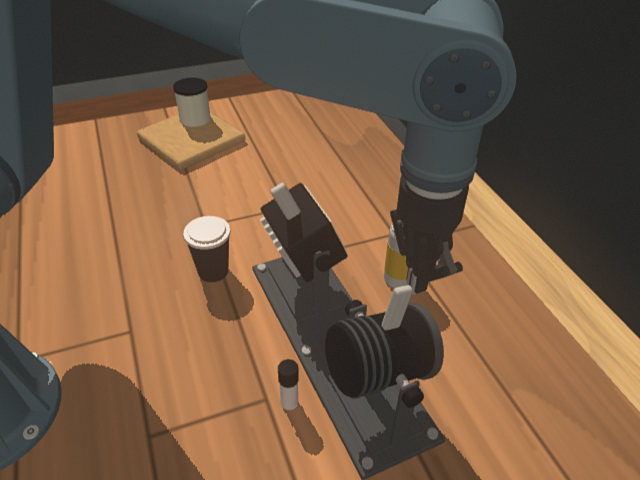

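The tab leans at (398,305) with the fingers touching it at (415,285), and the head is now about -0.17, so the push works. I'll keep pushing.

Emit:
servo_tool([
  [-1, [4, 0, 0.5], [0, 0, 0]],
  [-1, [4, -0.5, 0.5], [0, 0, 0]],
  [-1, [4, -0.5, 0.5], [0, 0, 0]],
  [-1, [4, -0.5, 0.5], [0, 0, 0]],
  [-1, [4, -0.5, 0.5], [0, 0, 0]],
  [-1, [4, 0, 0.5], [0, 0, 0]],
  [-1, [4, 0, 0.5], [0, 0, 0]],
  [-1, [4, 0, 0.5], [0, 0, 0]],
  [-1, [4, 0, 0], [0, 0, 0]],
  [-1, [4, 0, 0], [0, 0, 0]],
  [-1, [4, 0, 0], [0, 0, 0]],
  [-1, [4, 0, 0], [0, 0, 0]],
  [-1, [0, 0, 0], [0, 0, 0]],
])

```text
t: 5.75
tcp_pos: [0.5582, -0.1989, 0.242]
eef_rot: [-0.033, 0.999, -0.001, 0.001]
ft_force: [4.0, -1.3, 1.3]
grip_width: 0.003
grasp_force: 2.0
```

```bash
python3 -c "
from go import *
go(HS,[-.013,0,.09])
for k in('side','top'):
  col,d,W,c=cam(k); save(k+'4',col); print(tab(W,col,HS),tab(W,col,HF))"
```

```text
t 5.75 rel to hinge [-3.6  2.3 92. ] shift tool mm [ 9.4 -2.3  1.9] toolx.ex [-1.    -0.001  0.002] w 0.003442026442392947 F [ 3.97 -1.32  1.26]
(799, 'long side', 0.221, 'from hinge to top', 0.198, 'median', 0.236, 'rmax', 0.127, 'w,h', array([0.126, 0.08 ]), 'y', array([-0.0081, -0.0049,  0.0086])) (391, 'long side', 0.388, 'from hinge to top', 0.389, 'median', 0.39, 'rmax', 0.12, 'w,h', array([0.026, 0.045]), 'y', array([-0.0049, -0.0029,  0.0028]))
(348, 'long side', 0.983, 'from hinge to top', 0.355, 'median', 0.17, 'rmax', 0.107, 'w,h', array([0.044, 0.108]), 'y', array([-0.0065,  0.0028,  0.0114])) (214, 'long side', 0.905, 'from hinge to top', 0.412, 'median', 0.333, 'rmax', 0.122, 'w,h', array([0.022, 0.049]), 'y', array([-0.005 , -0.    ,  0.0047]))
```

View pics/side4.png

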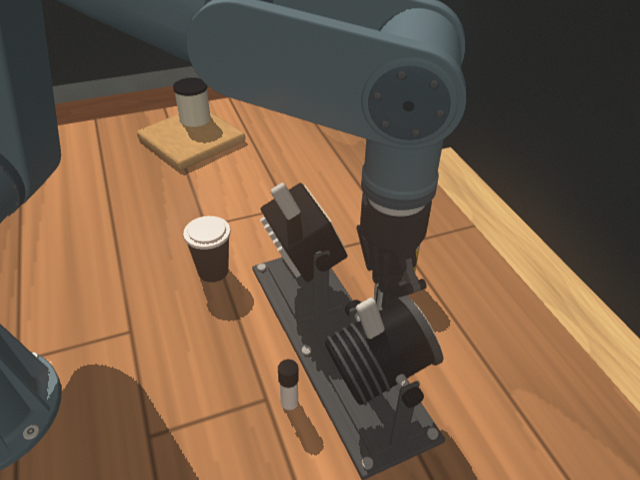

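The round tab now leans back at (370,318), roughly 0.24–0.30. I'll push 8 mm more, back off and measure without the hand in the way.

Emit:
servo_tool([
  [-1, [3, 0, 0], [0, 0, 0]],
  [-1, [3, 0, 0], [0, 0, 0]],
  [-1, [2, 0, 0], [0, 0, 0]],
  [-1, [0, 0, 0], [0, 0, 0]],
  [-1, [-5, 0, -2], [0, 0, 0]],
  [-1, [-10, 0, -10], [0, 0, 0]],
  [-1, [-20, 0, -20], [0, 0, 0]],
  [-1, [-20, 0, -20], [0, 0, 0]],
  [-1, [-20, 0, -20], [0, 0, 0]],
  [-1, [-20, 0, -20], [0, 0, 0]],
  [-1, [0, 0, 0], [0, 0, 0]],
])

```text
t: 6.95
tcp_pos: [0.6467, -0.1924, 0.3358]
eef_rot: [-0.034, 0.999, -0.001, 0.002]
ft_force: [-0.8, -0.1, 0.4]
grip_width: -0.001
grasp_force: 0.0
```

Run:
```python
from go import *
go(HS,[-.02,0,.09])
col,d,W,c=cam('side'); save('side5',cv2.resize(col[150:450,220:500],None,fx=2,fy=2))
print(tab(W,col,HS),tab(W,col,HF))
# outer part of tab only (clear of rings), bright
for H in(HS,HF):
    r=W-H;x=r@ex;y=r@ey;z=r[...,2];m=(abs(y)<.009)&(np.hypot(x,z)>.09)&(np.hypot(x,z)<.128)&(z>0)&(col.min(2)>110)&(d>0)
    print(m.sum(),np.median(np.arctan2(-x[m],z[m])).round(3),np.percentile(np.arctan2(-x[m],z[m]),[2,98]).round(3))
    # side face only
    f=m&(y<-.003)&(col.min(2)>0); p=np.stack([x[f],z[f]],1).astype(np.float32); rc=cv2.minAreaRect(p); print(f.sum(),rc)
```

```text
t 6.95 rel to hinge [ 85.1   3.  185.8] shift tool mm [105.4  -2.5  95.5] toolx.ex [-1.    -0.002  0.003] w -0.0013143924446279715 F [-0.77 -0.13  0.41]
(697, 'long side', 0.301, 'from hinge to top', 0.276, 'median', 0.336, 'rmax', 0.12, 'w,h', array([0.126, 0.074]), 'y', array([-0.0081, -0.0054,  0.0076])) (386, 'long side', 0.384, 'from hinge to top', 0.387, 'median', 0.388, 'rmax', 0.12, 'w,h', array([0.025, 0.046]), 'y', array([-0.0051, -0.0029,  0.0025]))
129 0.368 [0.274 0.464]
39 ((-0.04192158579826355, 0.10913904011249542), (0.021586131304502487, 0.004176162648946047), 21.68134117126465)
68 0.385 [0.292 0.476]
5 ((-0.04319395869970322, 0.11075294762849808), (0.016740720719099045, 0.0022732699289917946), 27.762510299682617)
```

View pics/side5.png

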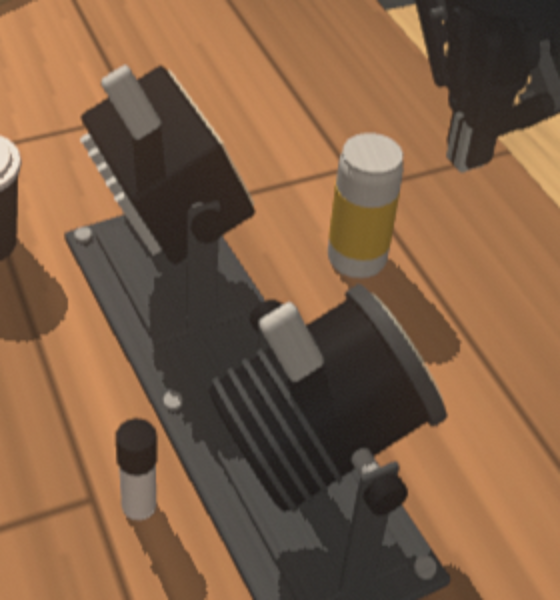

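The two tabs, at (290,340) and (130,100) in the crop, lean the same way: about 0.37 for the round light against 0.386 for the square one. The hand is clear, and cup, can and glue stand untouched. Now I watch for two seconds.

Emit:
servo_tool([
  [-1, [0, 0, 0], [0, 0, 0]],
  [-1, [0, 0, 0], [0, 0, 0]],
  [-1, [0, 0, 0], [0, 0, 0]],
  [-1, [0, 0, 0], [0, 0, 0]],
  [-1, [0, 0, 0], [0, 0, 0]],
  [-1, [0, 0, 0], [0, 0, 0]],
  [-1, [0, 0, 0], [0, 0, 0]],
  [-1, [0, 0, 0], [0, 0, 0]],
  [-1, [0, 0, 0], [0, 0, 0]],
  [-1, [0, 0, 0], [0, 0, 0]],
  [-1, [0, 0, 0], [0, 0, 0]],
  [-1, [0, 0, 0], [0, 0, 0]],
  [-1, [0, 0, 0], [0, 0, 0]],
  [-1, [0, 0, 0], [0, 0, 0]],
  [-1, [0, 0, 0], [0, 0, 0]],
  [-1, [0, 0, 0], [0, 0, 0]],
  [-1, [0, 0, 0], [0, 0, 0]],
  [-1, [0, 0, 0], [0, 0, 0]],
  [-1, [0, 0, 0], [0, 0, 0]],
  [-1, [0, 0, 0], [0, 0, 0]],
])

```text
t: 9.0
tcp_pos: [0.6446, -0.1926, 0.3333]
eef_rot: [-0.034, 0.999, -0.0, -0.0]
ft_force: [0.4, -0.3, 0.3]
grip_width: 0.002
grasp_force: 0.0
```

Run:
```python
from go import *
col,d,W,c=cam('side')
a=[]
for H in(HS,HF):
    r=W-H;x=r@ex;y=r@ey;z=r[...,2];m=(abs(y)<.009)&(np.hypot(x,z)>.09)&(np.hypot(x,z)<.128)&(z>0)&(col.min(2)>110)&(d>0)
    a.append(np.median(np.arctan2(-x[m],z[m])))
print(a)
if abs(a[0]-a[1])<.05 and abs(a[0]-.368)<.015: print(ctrl.job_done())
```

```text
[np.float64(0.3686231992675698), np.float64(0.385329090287455)]
the job is handed in; nothing more can be done
None
```

I set the round light to about 0.37 rad, against about 0.385 rad for the square one. It held there untouched for two seconds, nothing else was disturbed, and the job is handed in.

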